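Put the watch movement away and close the dust case

ROBOT

A 7-joint arm with a two-finger parallel gripper is mounted at the origin on the work surface. World frame = base frame: x ahead of the robot, y to its left, z up, the work surface at z = 0. Lengths are in m, angles in rad, forces in N, time in s.
With the tool pointing down it reaches from about 0.425 to 0.875 m from the base axis. Payload 9.9 kg.
Tool frame: the origin (TCP) lies midway between the tips of the shut fingers; the grasp point (between the pads) lies 19 mm behind it; z points along the fingers, y is the line along which they close (so a half turn about z gives the same grasp; the last joint's range is limited). The gripper opens to 85 mm and grips with 20 to 120 N. Pads are 22 mm wide; open, the fingers measure 114 mm over their backs; the gripper's body (76 mm by 85 mm) begins 54 mm behind the grasp point. The pads swing forward as they close: fully open they stand 13 mm farther back than shut.
Start: joints at [1.085, 0.576, 0.025, 1.437, -0.015, 1.129, -0.057], TCP at [0.264, -0.621, 0.231] pointing down, gripper open.
Joint ranges: [-2.76, 2.76], [-0.34, 2.15], [-1.52, 1.57], [0.19, 2.46], [-1.09, 4.23], [0.17, 1.99], [-2.82, 2.82]. Speed limits (rad/s): [2.22, 2.22, 3.01, 3.01, 3.14, 3.14, 3.14].

INTERFACE

Orientations are given as a unit quaternion [w, x, y, z].
In Python, from plant import manip, optics, workorder gives the robot as it stands.
- The arm moves only by the shell command python3 -m crank 'ROWS' [FORCE]. ROWS is a JSON object of lists of equal length, an entry for each row: "rot": the turn, a rotation vector about the tool's x, y, z in rad, a list of three; "delta_pos": the shift along the tool's x, y, z in cm, a list of three; "grip": the closure, from 0 (fully open) to 1 (shut). A call has exactly 10 rows; each row is the pose to reach, as a shift and turn from the pose commanded when the call began, along the tool's axes at that moment; what a row does not reach only later rows make up. A row lasts 1/10 s, in which the tool goes at most 50 mm and 8.59 degrees, less where a joint would pass 70% of its speed; a pose out of reach is approached as far as the arm can. A call with a gripper value outside its range is refused whole. The fingers move at their own pace and stop on an object; FORCE is the grip in N (left out, the last holds). Time passes only in rows, so rows that repeat a pose let the fingers close, or fill a call up. It gives the time, the measured TCP pose, the force, the opening and the grip force at its end, in the units of the state.
- manip.read_state(): the state, without advancing time (a new reading comes with each control period).
- optics.camera(name): name is "scene" or "top" or "wrist"; returns the picture (384x512x3 uint8, blue, green, red); there is no depth.
- optics.camera_info(name): a dict with "fx", "fy", "cx", "cy" (pixels), "R" (3x3) and "t" (3): a world point X has camera coordinates R X + t. Camera axes: x right, y down, z forward; pixel columns grow to the right and rows downward; lengths in m; the calibration is good to about 2 mm. A picture is of the moment at which its call begins: read the wrist's pose just before it. camera_info takes no time and is no camera call; for the wrist camera it gives the pose at the moment of the call.
- workorder.hand_in(): hands the job in; it is judged then, once.
The state is a dict: "time_s": time; "q": joint angles; "dq": joint speeds; "tau": joint torques, N m; "ee_pos": TCP position; "ee_rot": TCP orientation; "wrist_force": force on the tool from outside, world axes, zero at the start; "ft_torque": the same for the moment, N m; "finger_gap": finger opening in m; "gripper_force": force on a finger pad.
Only numpy, scipy, OpenCV 4.12 (cv2) and the standard library are available. Lean on these libraries where they do the work, as an engineer would, in place of code of your own. Each camera call takes 0.05 s, during which the arm holds its last target. There are 200 camera calls.

TASK

Put the watch movement away: set it down gently, upright, in the brass ring on the floor of the open dust case and let go of it, then slide the case's door along its track until it closes against the felt-faced stop of the frame. Finish by pressing the door on the stop with a steady push of about 1 kg (10 N) for a second, never ramming it with as much as 2 kg (20 N), and leave the door closed tight on the felt. Leave the loupe, the screwdriver and the jar where they are.

Things in the scene. Friction and masses are not known exactly. Their poses are not given: they have to be found in the camera images.
- movement_center (a point): Centre (half-way up, 16 mm above its underside) of the loose watch movement on its holder: an upright round block 32 mm tall; the lower 26 mm is a black holder of 46 mm diameter, the top 6 mm the brass movement of 42 mm diameter with small wheels on it. About 0.08 to 0.17 kg. It stands on the bench mat; z up.
- case: Low dark wooden case fixed to the bench, 160 (x) by 354 (y) by 69 mm tall; origin in its underside, 184 mm from its -y end, z up, y along the door's track. Its -y half is an open well (inside x -70 to 70, y -160 to -5 mm, floor 8 mm above the bench), its +y half is decked. The door runs on top between the long side walls; open, it leaves at least y -160 to -40 mm of the well free.
- seat_floor (a point): Point on the well floor at the centre of the brass ring in which the movement stands, at (0, -90, 8) mm in the case's frame; z up. The ring has 53 mm inner and 64 mm outer diameter and is 8 mm high; the movement standing in it has its centre 16 mm above this point.
- jamb: Frame that the door closes against: the wooden wall across the case's -y end, top 69 mm above the bench; origin at bench height in the middle of its inner face, (0, -160, 0) mm in the case's frame, same axes. A fixed felt-faced stop bar, 52 to 64 mm above the bench, stands out of this face towards +y by 2 to 18 mm: its setting differs from case to case and is not measured. Stiffness 5 to 9 N/mm.
- door (a joint): Opening of the sliding door (m), 0 where its edge would reach the frame wall's inner face, up to 0.16; it moves along the case's +y to open, -y to close. It meets the stop bar, and so is closed, somewhere from 0.018 to 0.002. No catch: about 2.5 N of track friction (plus 8 N per m/s) holds it where it is left. Mass 0.3 to 0.6 kg. Starts 0.12 or more open.
- door_bar (a point): Centre of the raised wooden push bar on top of the door; it moves with the door, axes as the case's. The bar is 110 mm long (x), 14 mm wide (y) and 30 mm tall (this point is half-way up); its foot stands on the door's top, 59 mm above the bench. It can be pushed on its +y face from above with closed fingers, or pinched.
- door_edge (a point): Middle of the door's closing (-y) edge, 80 mm towards -y from the bar's centre, 56 mm above the bench. The door is a wood-framed clear panel 138 mm by 165 mm by 6 mm.
- loupe: Bystander: black eyeglass loupe standing on the bench, 38 mm diameter, 38 mm tall; origin at the centre of its underside.
- screwdriver: Bystander: small screwdriver lying on the bench, 130 mm long; origin under its middle, x along it.
- oil_jar: Bystander: small amber jar with black lid, 44 mm diameter, 50 mm tall; origin at the centre of its underside.
Not all that is in view belongs to the job. What is shaped like the part that bears movement_center but pink or purple is not meant.

How it is judged:
By the outcome, as a careful person would: the job done as asked, in the order asked, and still so for the second after the job is handed in, with the robot touching nothing.
It also fails if it takes over 70 s, if anything falls off the work surface, if the arm or the gripper's body presses on something with over 40 N, if the wrist force passes 120 N, or if a joint passes its speed limit or range.

## Working session

There is one attempt and no reset: what is moved stays moved. The work goes in short steps, Python scripts to look and compute and a shell command to move; the robot and the scene stay as the last step left them, time stands still between calls to the robot, and variables do not carry over. Pictures are saved under pics/ and viewed, at most 10 in all, crops included, and the job is handed in when it is done.

```bash
mkdir -p pics; ls; python3 - <<'E'
from plant import manip, optics
import cv2,numpy as np
s=manip.read_state(); print(s)
a=optics.camera("top"); b=optics.camera("scene")
cv2.imwrite("pics/top0.png",cv2.resize(a,(800,600),interpolation=cv2.INTER_CUBIC)); cv2.imwrite("pics/scene0.png",cv2.resize(b,(800,600),interpolation=cv2.INTER_CUBIC))
cv2.imwrite("top_raw.png",a);cv2.imwrite("scene_raw.png",b)
for n in("top","scene"): print(n,optics.camera_info(n))
E
```

```text
pics
{'time_s': 0.0, 'q': array([ 1.08515751,  0.57649869,  0.02481405,  1.43789858, -0.01502293,
        1.12902158, -0.05649894]), 'dq': array([-0.00113115, -0.00120973, -0.00118381, -0.0003674 , -0.00072772,
       -0.00027155,  0.00097149]), 'tau': array([-5.11286926e-04, -7.65742993e+01,  2.25096054e+00, -2.85956490e+01,
        1.55119324e-02,  1.29692288e-02,  2.51939406e-05]), 'ee_pos': array([ 0.26384997, -0.62079997,  0.23046778]), 'ee_rot': array([-7.99698860e-04,  9.79878119e-01,  1.99595083e-01, -1.87272968e-04]), 'wrist_force': array([ 0.13427278, -0.85682122,  0.44954184]), 'ft_torque': array([-0.06543605,  0.03866533,  0.00813254]), 'gripper_force': 0.0, 'finger_gap': 0.08566069210189971}
top {'fx': 398.07541716520586, 'fy': 398.07541716520586, 'cx': 259.6927083825002, 'cy': 189.3372230736303, 'R': array([[ 0.02038686, -0.99974561, -0.00964839],
       [-0.99102765, -0.01893218, -0.13230941],
       [ 0.13209308,  0.0122592 , -0.99116151]]), 't': array([-0.10839661,  0.54358789,  0.94393663])}
scene {'fx': 491.88856813300407, 'fy': 491.88856813300407, 'cx': 256.2711694999935, 'cy': 189.12663041572335, 'R': array([[-0.09814814,  0.99513232,  0.00886643],
       [ 0.57444716,  0.06392747, -0.81604151],
       [-0.81263609, -0.07499967, -0.57792529]]), 't': array([ 0.15933661, -0.25307047,  1.40796614])}
```

View pics/top0.png

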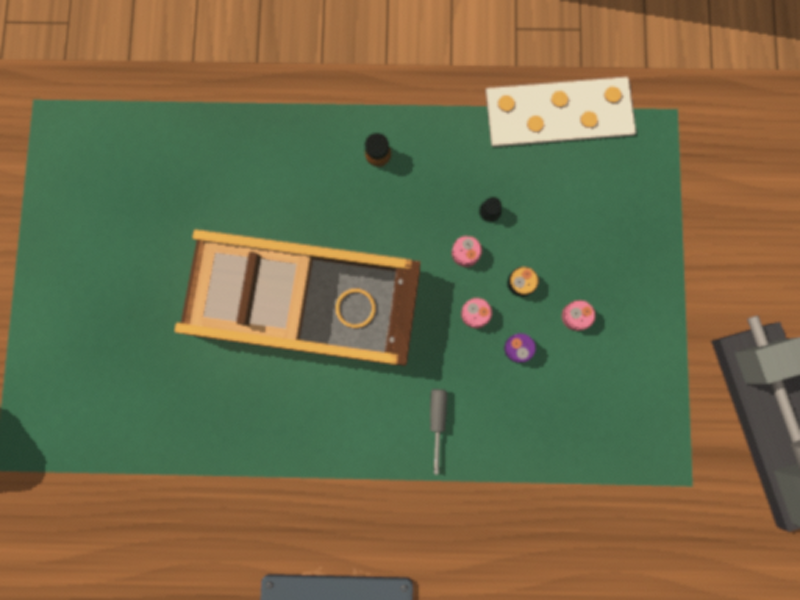

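View pics/scene0.png

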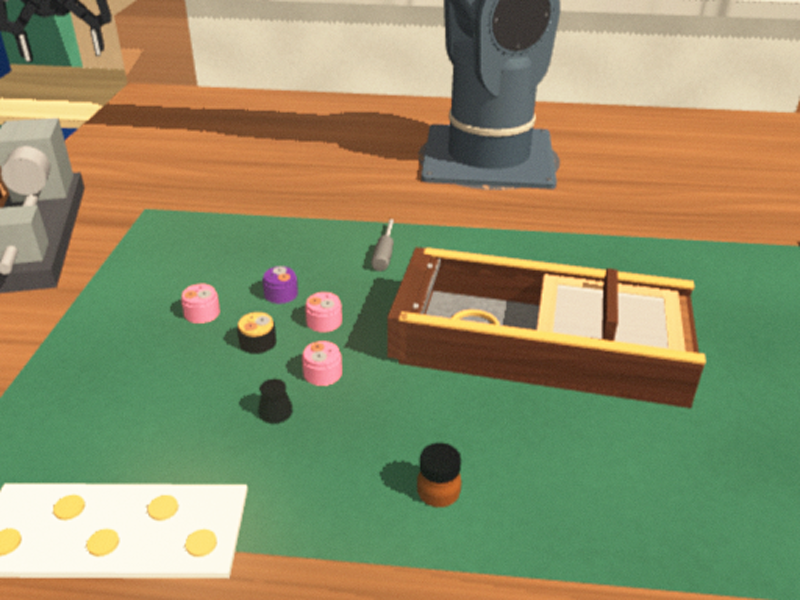

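Top view (800x600): a black-and-brass block at (524,281) is the movement. Lookalikes are pink at (467,250), (477,312) and (579,315), and purple at (520,348); the black loupe is at (491,209). The brass ring is at (355,308), the door bar at (248,289), and the case's -y end is on the right at about x=405. I'll check the choice in one close crop.

```bash
cat > h.py <<'E'
import numpy as np,cv2
from plant import optics
from scipy.spatial.transform import Rotation as Rn
def bp(name,u,v,z,info=None):
    c=info or optics.camera_info(name)
    d=np.linalg.inv(c["R"])@np.array([(u-c["cx"])/c["fx"],(v-c["cy"])/c["fy"],1]); o=-c["R"].T@c["t"]
    return o+d*(z-o[2])/d[2]
def pr(name,X,info=None):
    c=info or optics.camera_info(name); p=c["R"]@np.array(X)+c["t"]
    return np.array([c["fx"]*p[0]/p[2]+c["cx"],c["fy"]*p[1]/p[2]+c["cy"]])
def tool(s,X):  # world point in tool axes, cm
    q=s["ee_rot"]; return 100*Rn.from_quat([q[1],q[2],q[3],q[0]]).inv().apply(np.array(X)-s["ee_pos"])
E
python3 - <<'E'
import cv2,numpy as np
from h import *
a=cv2.imread("top_raw.png")
cv2.imwrite("pics/c1.png",cv2.resize(a[140:240,105:270],(792,480),interpolation=cv2.INTER_CUBIC)) #4.8x
b=cv2.imread("scene_raw.png")
c=np.hstack([cv2.resize(a[150:225,285:385],(400,300),interpolation=cv2.INTER_CUBIC),cv2.resize(b[165:240,140:240],(400,300),interpolation=cv2.INTER_CUBIC)])
cv2.imwrite("pics/c2.png",c)
k=1.5625
print("mov top",bp("top",524/k,279/k,.032),"scene",bp("scene",256/k,324/k,.032))
for n,u,v in(("rail+y+x",193,234),("rail-y",412,264),("rail+y-x",176,329),("rail-y -x",398,360)): print(n,bp("top",u/k,v/k,.069))
print("ring",bp("top",355/k,308/k,.016),"bar",bp("top",248/k,289/k,.089))
E
```

```text
mov top [ 0.5765728 -0.284235   0.032    ] scene [ 0.57799335 -0.28105595  0.032     ]
rail+y+x [0.63133744 0.23287704 0.069     ]
rail-y [ 0.59051956 -0.1065887   0.069     ]
rail+y-x [0.48383636 0.24903708 0.069     ]
rail-y -x [ 0.44386254 -0.08837978  0.069     ]
ring [ 0.5270078 -0.0163914  0.016    ] bar [0.54430972 0.13759789 0.089     ]
```

View pics/c1.png

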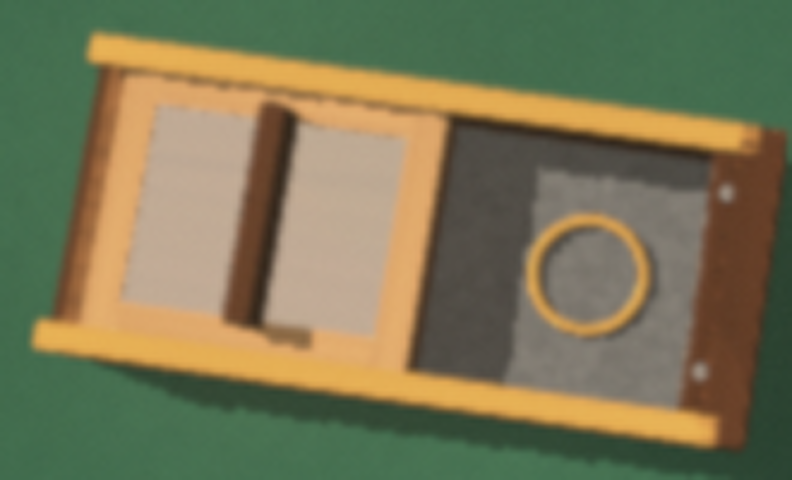

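View pics/c2.png

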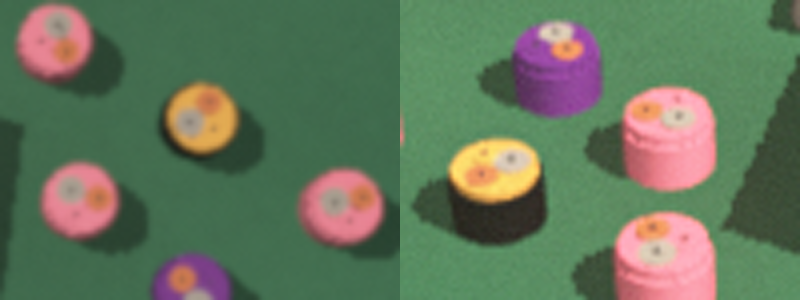

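The crops confirm the choice: black body with brass top at (202,118) in the left crop and (497,170) in the right. Its neighbours are pink or purple. The ring centre is at (588,275) in the case crop, and the case corners are at (92,34), (785,130), (743,450) and (33,348).

```bash
cat > fit.py <<'E'
from h import *
from scipy.optimize import least_squares
C=[((92,34),(.080,.170,.069)),((785,130),(.080,-.184,.069)),((743,450),(-.080,-.184,.069)),((33,348),(-.080,.170,.069)),((588,275),(0,-.09,.016))]
def W(p,L): 
    c,s=np.cos(p[2]),np.sin(p[2]); return np.array([p[0]+c*L[0]-s*L[1],p[1]+s*L[0]+c*L[1],L[2]])
info=optics.camera_info("top")
px=lambda uv:np.array([105+uv[0]/4.8,140+uv[1]/4.8])-0.4
f=lambda p:np.concatenate([pr("top",W(p,L),info)-px(uv) for uv,L in C])
r=least_squares(f,[.54,.07,-.13],loss="soft_l1",f_scale=.5); p=r.x
if __name__=="__main__":
    print("case",p,"res px",f(p).round(1))
    print("seat",W(p,(0,-.09,.008)),"ring seen",bp("top",*px((588,275)),.016))
    for q in((262,215),): 
        X=bp("top",*px((276,103)),.089),bp("top",*px((228,323)),.089); print("bar ends top (-> mid/yaw)",X,np.linalg.norm(X[0]-X[1]))
    for uv in((447,118),(410,370)): 
        X=bp("top",*px(uv),.059); c,s=np.cos(p[2]),np.sin(p[2]); d=X[:2]-p[:2]; print("edge local",c*d[0]+s*d[1],-s*d[0]+c*d[1]) 
    print("mov",bp("top",335.1,179.1,.032),bp("scene",163.9,207.1,.032))
    from plant import manip
    s=manip.read_state(); q=s["ee_rot"]; R=Rn.from_quat([q[1],q[2],q[3],q[0]]).as_matrix(); print(R.round(3))
    print("ring in scene",pr("scene",W(p,(0,-.09,.016)))*1.5625)
E
python3 fit.py
```

```text
case [ 0.53888585  0.07364809 -0.12073087] res px [-0.   0.1  0.6  0.1 -0.  -0.  -0.2  0.1 -0.2 -0.2]
seat [ 0.52804645 -0.01569679  0.008     ] ring seen [ 0.52757849 -0.01612268  0.016     ]
bar ends top (-> mid/yaw) (array([0.60124191, 0.13269564, 0.089     ]), array([0.49270222, 0.15020267, 0.089     ])) 0.10994252354555671
edge local 0.06424571379320833 -0.012395227974707164
edge local -0.06399811556928141 -0.014680106812914543
mov [ 0.57520781 -0.28358674  0.032     ] [ 0.5771802  -0.28114681  0.032     ]
[[ 0.92   0.391 -0.001]
 [ 0.391 -0.92   0.001]
 [-0.    -0.001 -1.   ]]
ring in scene [473.28525406 324.17335632]
```

Case pose is (0.539, 0.074, yaw −0.121 rad) with residuals under 1 px, and the door is about 0.146 open. The movement is near (0.576, −0.282). I'll move above it with the tool y axis along the case's x, which keeps the fingers clear of the neighbours.

```bash
python3 -m crank '{"delta_pos":[[4.2,-1.9,0.2],[8.4,-3.8,0.4],[12.6,-5.7,0.6],[16.8,-7.6,0.8],[21,-9.5,1],[25.2,-11.4,1.2],[29.4,-13.2,1.4],[33.6,-15.1,1.6],[37.8,-17,1.8],[42,-18.9,2]],"rot":[[0,0,-0.1],[0,0,-0.2],[0,0,-0.31],[0,0,-0.42],[0,0,-0.53],[0,0,-0.63],[0,0,-0.74],[0,0,-0.84],[0,0,-0.95],[0,0,-1.048]],"grip":[0,0,0,0,0,0,0,0,0,0]}' && python3 -m crank '{"delta_pos":[[0,0,0],[0,0,0],[0,0,0],[0,0,0],[0,0,0],[0,0,0],[0,0,0],[0,0,0],[0,0,0],[0,0,0]],"rot":[[0,0,0],[0,0,0],[0,0,0],[0,0,0],[0,0,0],[0,0,0],[0,0,0],[0,0,0],[0,0,0],[0,0,0]],"grip":[0,0,0,0,0,0,0,0,0,0]}' && python3 - <<'E'
from h import *
from plant import manip
s=manip.read_state(); i=optics.camera_info("wrist"); a=optics.camera("wrist"); print(s["ee_pos"],s["ee_rot"],s["q"],s["time_s"]); print(i)
cv2.imwrite("w1.png",a); cv2.imwrite("pics/w1.png",cv2.resize(a,(800,600),interpolation=cv2.INTER_CUBIC))
print(pr("wrist",[.5762,-.2824,.032],i)*1.5625)
E
```

```text
time_s: 1.1
ee_pos: [0.5774, -0.2816, 0.211]
ee_rot: [-0.0, 0.747, 0.665, -0.0]
wrist_force: [1.1, -0.1, 0.3]
finger_gap: 0.0855
gripper_force: 0.0
time_s: 2.1
ee_pos: [0.5766, -0.283, 0.2113]
ee_rot: [0.0, 0.749, 0.663, 0.0]
wrist_force: [1.4, 0.2, -0.7]
finger_gap: 0.0852
gripper_force: 0.0
[ 0.57664229 -0.28302294  0.21129972] [1.10560975e-06 7.48556204e-01 6.63071345e-01 1.68249471e-05] [ 0.5563497   0.5510672  -0.28433374  1.55087535  0.16877847  1.06383653
  0.10881325] 2.1
{'fx': 321.83254527614724, 'fy': 321.83254527614724, 'cx': 248.14947967066175, 'cy': 190.31940251454895, 'R': array([[ 9.92546016e-01, -1.21869173e-01, -5.57172250e-04],
       [-1.17407405e-01, -9.57413715e-01,  2.63769747e-01],
       [-3.26788453e-02, -2.61738196e-01, -9.64585512e-01]]), 't': array([-0.60646799, -0.23148765,  0.30424075])}
[387.48103018 266.25922198]
```

View pics/w1.png

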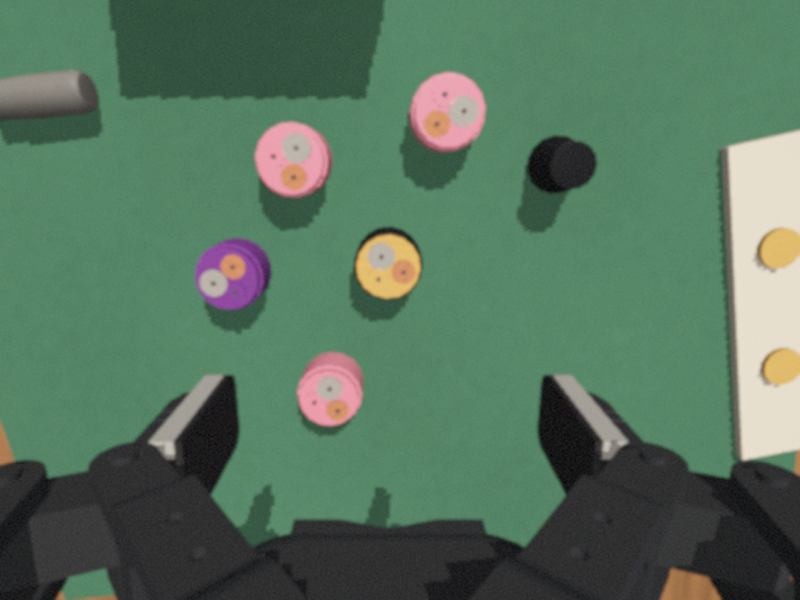

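The brass disc is at (388.5,266) in the wrist view, against a prediction of (387.5,266.3), so the position agrees to within 1 mm. The neighbours are clear of both open fingers. I'll descend to TCP z = 9 mm and grip at 35 N.

```bash
python3 -m crank '{"delta_pos":[[0.06,0,3],[0.06,0,6.5],[0.06,0,10],[0.06,0,13],[0.06,0,15.5],[0.06,0,17.5],[0.06,0,19],[0.06,0,19.8],[0.06,0,20.2],[0.06,0,20.2]],"rot":[[0,0,0],[0,0,0],[0,0,0],[0,0,0],[0,0,0],[0,0,0],[0,0,0],[0,0,0],[0,0,0],[0,0,0]],"grip":[0,0,0,0,0,0,0,0,0,0]}' 35 && python3 -m crank '{"delta_pos":[[0,0,0],[0,0,0],[0,0,0],[0,0,0],[0,0,0],[0,0,0],[0,0,0],[0,0,0],[0,0,0],[0,0,0]],"rot":[[0,0,0],[0,0,0],[0,0,0],[0,0,0],[0,0,0],[0,0,0],[0,0,0],[0,0,0],[0,0,0],[0,0,0]],"grip":[0.1,0.2,0.3,0.4,0.5,0.7,0.7,0.7,0.7,0.7]}' 35
```

```text
time_s: 3.15
ee_pos: [0.5769, -0.2825, 0.0094]
ee_rot: [0.0, 0.749, 0.663, 0.0]
wrist_force: [0.3, 0.4, 0.8]
finger_gap: 0.0856
gripper_force: 0.0
time_s: 4.15
ee_pos: [0.5767, -0.2825, 0.0099]
ee_rot: [0.0, 0.749, 0.663, 0.0]
wrist_force: [-1.6, 0.5, 5.4]
finger_gap: 0.0444
gripper_force: 35.2
```

```bash
python3 -m crank '{"delta_pos":[[0,0,-0.5],[0,0,-1.5],[0,0,-3],[0,0,-5],[0,0,-7],[0,0,-9],[0,0,-10.5],[0,0,-11.5],[0,0,-12],[0,0,-12]],"rot":[[0,0,0],[0,0,0],[0,0,0],[0,0,0],[0,0,0],[0,0,0],[0,0,0],[0,0,0],[0,0,0],[0,0,0]],"grip":[0.7,0.7,0.7,0.7,0.7,0.7,0.7,0.7,0.7,0.7]}' && python3 -m crank '{"delta_pos":[[1,-0.3,0],[3,-1,0],[6,-1.9,0],[9.5,-3,0],[13,-4.1,0],[16.5,-5.2,0],[20,-6.2,0],[23,-7.2,0],[25,-7.8,0],[25.87,-8.05,0]],"rot":[[0,0,0],[0,0,0],[0,0,0],[0,0,0],[0,0,0],[0,0,0],[0,0,0],[0,0,0],[0,0,0],[0,0,0]],"grip":[0.7,0.7,0.7,0.7,0.7,0.7,0.7,0.7,0.7,0.7]}' && python3 -m crank '{"delta_pos":[[0,0,0],[0,0,0],[0,0,0],[0,0,0],[0,0,0],[0,0,0],[0,0,0],[0,0,0],[0,0,0],[0,0,0]],"rot":[[0,0,0],[0,0,0],[0,0,0],[0,0,0],[0,0,0],[0,0,0],[0,0,0],[0,0,0],[0,0,0],[0,0,0]],"grip":[0.7,0.7,0.7,0.7,0.7,0.7,0.7,0.7,0.7,0.7]}' && python3 - <<'E'
from h import *
from fit import W,p
from plant import manip
s=manip.read_state(); i=optics.camera_info("wrist"); a=optics.camera("wrist"); b=optics.camera("scene"); print(s["ee_pos"],s["ee_rot"],s["wrist_force"])
cv2.imwrite("w2.png",a); b=cv2.resize(b[120:270,200:300],(400,600),interpolation=cv2.INTER_CUBIC)
cv2.imwrite("pics/w2.png",np.hstack([cv2.resize(a[100:340,130:370],(400,400),interpolation=cv2.INTER_CUBIC),b[50:450]]))
print((pr("wrist",W(p,(0,-.09,.016)),i)-[130,100])/.6, "mov bottom",(pr("wrist",s["ee_pos"]-[0,0,.009],i)-[130,100])/.6, (pr("wrist",s["ee_pos"]+[0,0,.023],i)-[130,100])/.6)
print(tool(s,W(p,(0,-.09,.017))))
E
```

```text
time_s: 5.15
ee_pos: [0.5769, -0.2826, 0.1301]
ee_rot: [0.0, 0.749, 0.663, 0.0]
wrist_force: [-0.5, -0.7, -1.6]
finger_gap: 0.0446
gripper_force: 35.9
time_s: 6.15
ee_pos: [0.5268, -0.0128, 0.1288]
ee_rot: [-0.001, 0.747, 0.664, -0.0]
wrist_force: [0.5, 0.5, -1.3]
finger_gap: 0.0444
gripper_force: 36.0
time_s: 7.15
ee_pos: [0.528, -0.0159, 0.1293]
ee_rot: [0.0, 0.749, 0.663, 0.0]
wrist_force: [0.4, -0.3, -0.9]
finger_gap: 0.0442
gripper_force: 36.0
[ 0.5280229  -0.01588119  0.12932526] [1.13746500e-05 7.48522485e-01 6.63109409e-01 2.91443306e-05] [ 0.3674999  -0.29719888 -0.88631111]
[197.54020889 145.35050141] mov bottom [197.73411393 232.58930216] [197.85337654 285.49227375]
[ 1.82692929e-02 -5.11785504e-04  1.12325268e+01]
```

View pics/w2.png

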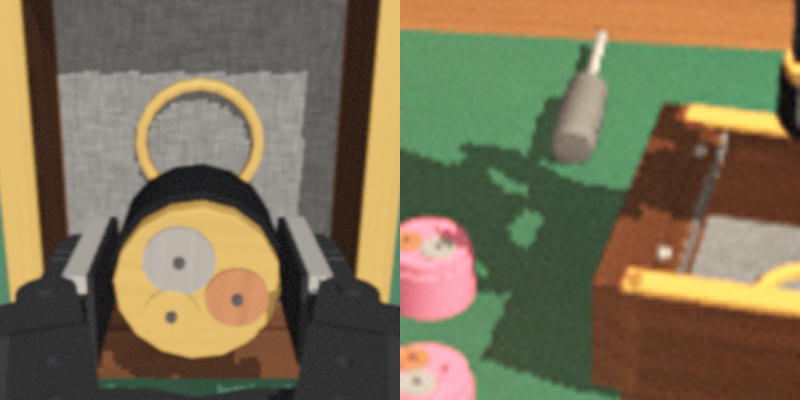

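The movement's brass top is centred at about (197,278) and the ring at about (200,141). The ring looks about 1 mm to the right (tool +y) of the movement, so I'll measure both by ellipse fits.

```bash
python3 - <<'E'
from h import *
from fit import W,p
from plant import manip
from scipy.optimize import least_squares
s=manip.read_state(); i=optics.camera_info("wrist"); a=cv2.imread("w2.png"); hsv=cv2.cvtColor(a,cv2.COLOR_BGR2HSV)
m=cv2.inRange(hsv,(14,110,110),(32,255,255)); n,l,st,c=cv2.connectedComponentsWithStats(m)
for k in range(1,n):
    if st[k][4]>150: print(k,st[k],c[k])
def circ(pts,z,r,x0):
    X=np.array([bp("wrist",u,v,z,i)[:2] for u,v in pts])
    f=lambda q:np.hypot(X[:,0]-q[0],X[:,1]-q[1])-r
    o=least_squares(f,x0,loss="soft_l1",f_scale=.0005); return o.x, np.abs(f(o.x)).mean()
def outer(k):
    cs,_=cv2.findContours((l==k).astype(np.uint8),cv2.RETR_EXTERNAL,cv2.CHAIN_APPROX_NONE); return max(cs,key=len)[:,0].astype(float)
x0=s["ee_pos"][:2]
for k in range(1,n):
    x,y,w,h,A=st[k]
    if A<300 or x<170 or x+w>330: continue
    P=outer(k)
    if c[k][1]<210: P=P[P[:,1]<195]; r=circ(P,.016,.0325,x0); print("ring",r,"tool mm",10*tool(s,[*r[0],.1])[:2])
    else: r=circ(P,s["ee_pos"][2]+.022,.0211,x0); print("disc",r,"tool mm",10*tool(s,[*r[0],.1])[:2])
E
```

```text
1 [ 109    0   52  282 6635] [133.35373022 129.56940467]
2 [ 339    0   54  283 7153] [365.79365301 124.30910108]
3 [ 212  147   76   63 1058] [249.6436673 172.731569 ]
4 [ 197  220  101   96 5010] [246.84730539 269.08522954]
ring (array([ 0.52831871, -0.01918468]), np.float64(0.0027223652185867256)) tool mm [-3.21807848  0.70460123]
disc (array([ 0.52771046, -0.01570045]), np.float64(0.00044452591974795513)) tool mm [ 0.16729986 -0.31963936]
```

```bash
python3 - <<'E'
from h import *
from plant import manip
from scipy.optimize import least_squares
s=manip.read_state(); i=optics.camera_info("wrist"); a=cv2.imread("w2.png"); hsv=cv2.cvtColor(a,cv2.COLOR_BGR2HSV)
m=cv2.inRange(hsv,(14,110,110),(32,255,255)); n,l,st,c=cv2.connectedComponentsWithStats(m)
v,u=np.nonzero(l==3); X=np.array([bp("wrist",x,y,.016,i)[:2] for x,y in zip(u,v)])
X=X[v<200]
# ring band: radii 26.5..32, mid 29.25; deviation beyond half width penalised
f=lambda q:np.hypot(X[:,0]-q[0],X[:,1]-q[1])-.02925
o=least_squares(f,[.528,-.016]); print(o.x,np.abs(f(o.x)).max(),"tool mm",10*tool(s,[*o.x,.1])[:2])
E
```

```text
[ 0.52878253 -0.01475924] 0.00363702220876937 tool mm [1.23099213 0.63102178]
```

Relative correction is about (+0.8, +0.8) mm in tool x and y. I'll descend in two stages.

```bash
python3 -m crank '{"delta_pos":[[0.08,0.08,1],[0.08,0.08,2.5],[0.08,0.08,4],[0.08,0.08,5.5],[0.08,0.08,7],[0.08,0.08,8.2],[0.08,0.08,9],[0.08,0.08,9.5],[0.08,0.08,9.8],[0.08,0.08,9.8]],"rot":[[0,0,0],[0,0,0],[0,0,0],[0,0,0],[0,0,0],[0,0,0],[0,0,0],[0,0,0],[0,0,0],[0,0,0]],"grip":[0.7,0.7,0.7,0.7,0.7,0.7,0.7,0.7,0.7,0.7]}' && python3 -m crank '{"delta_pos":[[0,0,0.15],[0,0,0.3],[0,0,0.45],[0,0,0.6],[0,0,0.75],[0,0,0.9],[0,0,1.0],[0,0,1.1],[0,0,1.15],[0,0,1.15]],"rot":[[0,0,0],[0,0,0],[0,0,0],[0,0,0],[0,0,0],[0,0,0],[0,0,0],[0,0,0],[0,0,0],[0,0,0]],"grip":[0.7,0.7,0.7,0.7,0.7,0.7,0.7,0.7,0.7,0.7]}'
```

```text
time_s: 8.25
ee_pos: [0.529, -0.0152, 0.0312]
ee_rot: [0.0, 0.749, 0.663, 0.0]
wrist_force: [-0.3, 0.1, -1.9]
finger_gap: 0.0444
gripper_force: 36.0
time_s: 9.25
ee_pos: [0.5288, -0.0152, 0.0197]
ee_rot: [-0.0, 0.749, 0.663, -0.0]
wrist_force: [0.4, -0.4, -0.9]
finger_gap: 0.0448
gripper_force: 36.0
```

It went into the ring without contact. Now I'll creep down to the floor.

```bash
python3 -m crank '{"delta_pos":[[0,0,0.02],[0,0,0.04],[0,0,0.06],[0,0,0.08],[0,0,0.1],[0,0,0.12],[0,0,0.14],[0,0,0.15],[0,0,0.15],[0,0,0.15]],"rot":[[0,0,0],[0,0,0],[0,0,0],[0,0,0],[0,0,0],[0,0,0],[0,0,0],[0,0,0],[0,0,0],[0,0,0]],"grip":[0.7,0.7,0.7,0.7,0.7,0.7,0.7,0.7,0.7,0.7]}'
```

```text
time_s: 10.25
ee_pos: [0.5289, -0.0153, 0.0183]
ee_rot: [-0.0, 0.749, 0.663, -0.0]
wrist_force: [0.2, -1.1, -1.5]
finger_gap: 0.0447
gripper_force: 36.0
```

```bash
python3 -m crank '{"delta_pos":[[0,0,0.01],[0,0,0.02],[0,0,0.03],[0,0,0.04],[0,0,0.05],[0,0,0.06],[0,0,0.07],[0,0,0.08],[0,0,0.08],[0,0,0.08]],"rot":[[0,0,0],[0,0,0],[0,0,0],[0,0,0],[0,0,0],[0,0,0],[0,0,0],[0,0,0],[0,0,0],[0,0,0]],"grip":[0.7,0.7,0.7,0.7,0.7,0.7,0.7,0.7,0.7,0.7]}'
```

```text
time_s: 11.25
ee_pos: [0.5289, -0.0152, 0.0178]
ee_rot: [0.0, 0.749, 0.663, 0.0]
wrist_force: [-1.6, 0.1, 4.9]
finger_gap: 0.0444
gripper_force: 36.6
```

There is floor contact at 4.9 N. I'll release gently and rise.

```bash
python3 -m crank '{"delta_pos":[[0,0,0],[0,0,0],[0,0,0],[0,0,0],[0,0,0],[0,0,0],[0,0,0],[0,0,0],[0,0,0],[0,0,0]],"rot":[[0,0,0],[0,0,0],[0,0,0],[0,0,0],[0,0,0],[0,0,0],[0,0,0],[0,0,0],[0,0,0],[0,0,0]],"grip":[0.45,0.42,0.38,0.34,0.3,0.25,0.2,0.15,0.1,0.1]}' 20 && python3 -m crank '{"delta_pos":[[0,0,-0.3],[0,0,-1],[0,0,-2],[0,0,-3.5],[0,0,-5.5],[0,0,-7.5],[0,0,-9.5],[0,0,-11],[0,0,-12],[0,0,-12]],"rot":[[0,0,0],[0,0,0],[0,0,0],[0,0,0],[0,0,0],[0,0,0],[0,0,0],[0,0,0],[0,0,0],[0,0,0]],"grip":[0.1,0.1,0.1,0.1,0.1,0.1,0.1,0.1,0.1,0.1]}' && python3 - <<'E'
from h import *
from fit import W,p
from plant import manip
s=manip.read_state(); i=optics.camera_info("wrist"); a=optics.camera("wrist"); b=optics.camera("scene"); print(s["ee_pos"],s["ee_rot"],s["wrist_force"])
cv2.imwrite("w3.png",a); cv2.imwrite("pics/w3.png",np.hstack([cv2.resize(a[60:300,130:370],(400,400),interpolation=cv2.INTER_CUBIC),cv2.resize(b[150:250,245:345],(400,400),interpolation=cv2.INTER_CUBIC)]))
print((pr("wrist",W(p,(0,-.09,.016)),i)-[130,60])/.6,(pr("wrist",W(p,(0,-.09,.040)),i)-[130,60])/.6)
print("bar contact TCP: +y face + 12mm finger, tool cm:",tool(s,W(p,(0,.0665+.007+.011+.012,.069))), "bar centre",tool(s,W(p,(0,.0665,.069))))
E
```

```text
time_s: 12.25
ee_pos: [0.5289, -0.0153, 0.0175]
ee_rot: [0.0, 0.749, 0.663, 0.0]
wrist_force: [1.1, -0.1, 0.0]
finger_gap: 0.0766
gripper_force: 0.0
time_s: 13.25
ee_pos: [0.5297, -0.0152, 0.1392]
ee_rot: [0.001, 0.749, 0.663, 0.001]
wrist_force: [0.0, -0.0, -0.3]
finger_gap: 0.0767
gripper_force: 0.0
[ 0.52965807 -0.01522144  0.13918843] [0.00093228 0.74861767 0.66300047 0.00104834] [ 0.03038612 -0.03142947 -0.26797969]
[193.82441438 208.78716145] [193.65350682 221.49896083]
bar contact TCP: +y face + 12mm finger, tool cm: [18.58099326 -0.18171189  7.02455912] bar centre [15.5809937  -0.18043749  7.02356244]
```

View pics/w3.png

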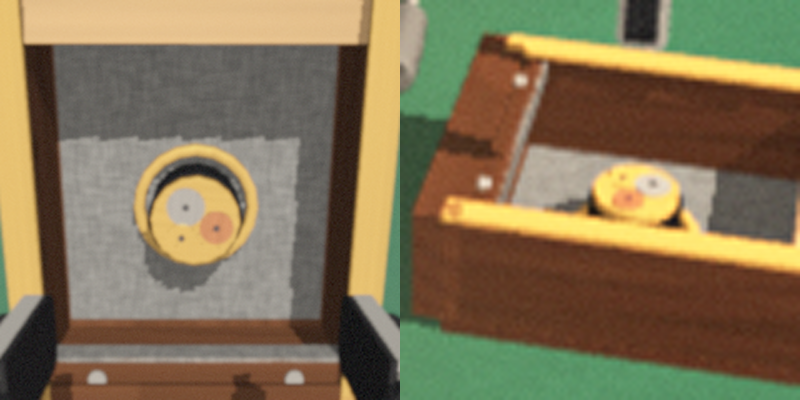

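The movement stands upright in the ring at (194,215) left and (635,195) right, inside the ring with nothing tipped. I'll shut the fingers, go over the bar to its +y side, and lower.

```bash
python3 -m crank '{"delta_pos":[[1,0,0],[3,0,0],[5.5,-0.1,0],[8,-0.1,0],[10.5,-0.1,0],[13,-0.2,0],[15.5,-0.2,0],[17.5,-0.2,0],[18.6,-0.2,0],[18.6,-0.2,0]],"rot":[[0,0,0],[0,0,0],[0,0,0],[0,0,0],[0,0,0],[0,0,0],[0,0,0],[0,0,0],[0,0,0],[0,0,0]],"grip":[0.3,0.5,0.7,0.9,1,1,1,1,1,1]}' 20 && python3 -m crank '{"delta_pos":[[0,0,0],[0,0,0],[0,0,0],[0,0,1],[0,0,2.5],[0,0,4],[0,0,5.5],[0,0,6.5],[0,0,7],[0,0,7]],"rot":[[0,0,0],[0,0,0],[0,0,0],[0,0,0],[0,0,0],[0,0,0],[0,0,0],[0,0,0],[0,0,0],[0,0,0]],"grip":[1,1,1,1,1,1,1,1,1,1]}' && python3 - <<'E'
from h import *
from fit import W,p
from plant import manip
s=manip.read_state(); print(s["wrist_force"],s["finger_gap"])
c,q=np.cos(p[2]),np.sin(p[2]); d=s["ee_pos"][:2]-p[:2]; print("TCP local",c*d[0]+q*d[1],-q*d[0]+c*d[1],s["ee_pos"][2])
E
```

```text
time_s: 14.35
ee_pos: [0.5489, 0.1718, 0.1368]
ee_rot: [-0.001, 0.748, 0.664, -0.0]
wrist_force: [-0.5, 0.1, 0.7]
finger_gap: -0.0
gripper_force: 0.0
time_s: 15.35
ee_pos: [0.549, 0.1694, 0.0668]
ee_rot: [-0.0, 0.749, 0.663, -0.001]
wrist_force: [0.6, -0.4, 0.1]
finger_gap: -0.0002
gripper_force: 0.0
[ 0.57869149 -0.35778206  0.12362023] -0.00015316296482934745
TCP local -0.0014752496701132458 0.09627748089817657 0.06681813661551605
```

```bash
python3 -m crank '{"delta_pos":[[-0.4,0,0],[-0.8,0,0],[-1.1,0,0],[-1.4,0,0],[-1.8,0,0],[-2.4,0,0],[-3,0,0],[-3.7,0,0],[-4.4,0,0],[-5.1,0,0]],"rot":[[0,0,0],[0,0,0],[0,0,0],[0,0,0],[0,0,0],[0,0,0],[0,0,0],[0,0,0],[0,0,0],[0,0,0]],"grip":[1,1,1,1,1,1,1,1,1,1]}' && python3 -m crank '{"delta_pos":[[-0.7,0,0],[-1.4,0,0],[-2.1,0,0],[-2.8,0,0],[-3.5,0,0],[-4.2,0,0],[-4.9,0,0],[-5.5,0,0],[-6,0,0],[-6.3,0,0]],"rot":[[0,0,0],[0,0,0],[0,0,0],[0,0,0],[0,0,0],[0,0,0],[0,0,0],[0,0,0],[0,0,0],[0,0,0]],"grip":[1,1,1,1,1,1,1,1,1,1]}' && python3 - <<'E'
from h import *
from fit import W,p
from plant import manip
s=manip.read_state(); print(s["wrist_force"],s["finger_gap"])
c,q=np.cos(p[2]),np.sin(p[2]); d=s["ee_pos"][:2]-p[:2]; print("TCP local",c*d[0]+q*d[1],-q*d[0]+c*d[1],s["ee_pos"][2])
a=optics.camera("top"); b=optics.camera("wrist"); cv2.imwrite("pics/t4.png",np.hstack([cv2.resize(a[140:240,105:270],(660,400),interpolation=cv2.INTER_CUBIC)]))
E
```

```text
time_s: 16.35
ee_pos: [0.5433, 0.1183, 0.0676]
ee_rot: [0.0, 0.749, 0.663, 0.0]
wrist_force: [1.1, 2.9, 2.6]
finger_gap: -0.0003
gripper_force: 1.5
time_s: 17.35
ee_pos: [0.5355, 0.0558, 0.0674]
ee_rot: [0.0, 0.749, 0.663, -0.0]
wrist_force: [1.9, 1.5, 1.4]
finger_gap: -0.0
gripper_force: 1.3
[1.85397228 1.47112996 1.43595435] -1.1306003077195623e-05
TCP local -0.0012413731452530128 -0.01815034542327746 0.06743172473493061
```

View pics/t4.png

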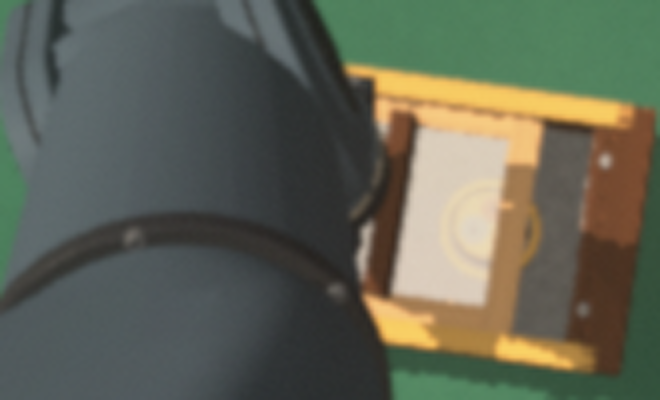

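The door is sliding with the bar at about (390,205), its edge from (542,122) to (514,333), and the movement seen through the panel still in the ring. I'll check the opening.

```bash
python3 - <<'E'
from h import *
from fit import p
c,s=np.cos(p[2]),np.sin(p[2])
for u,v in((542,122),(514,333)):
    X=bp("top",105+u/4-.4,140+v/4-.4,.059); d=X[:2]-p[:2]; print(-s*d[0]+c*d[1]+.16)
E
```

```text
0.04362359440740897
0.04138136709692902
```

```bash
cat > chk.py <<'E'
# exit 0 while the push along case y is below 4.5 N
import sys,numpy as np
from plant import manip
from fit import p
s=manip.read_state(); a=np.array([-np.sin(p[2]),np.cos(p[2])])
f=s["wrist_force"][:2]@a; print("push %.1f N  local y %.2f mm t %.1f"%(f,1e3*(s["ee_pos"][:2]-p[:2])@a,s["time_s"])); sys.exit(f>=4.5)
E
python3 -m crank '{"delta_pos":[[-0.2,0,0],[-0.5,0,0],[-0.8,0,0],[-1.1,0,0],[-1.3,0,0],[-1.5,0,0],[-1.7,0,0],[-1.8,0,0],[-1.9,0,0],[-2,0,0]],"rot":[[0,0,0],[0,0,0],[0,0,0],[0,0,0],[0,0,0],[0,0,0],[0,0,0],[0,0,0],[0,0,0],[0,0,0]],"grip":[1,1,1,1,1,1,1,1,1,1]}' >/dev/null && python3 chk.py && python3 -m crank '{"delta_pos":[[-0.02,0,0],[-0.04,0,0],[-0.06,0,0],[-0.08,0,0],[-0.1,0,0],[-0.12,0,0],[-0.14,0,0],[-0.15,0,0],[-0.15,0,0],[-0.15,0,0]],"rot":[[0,0,0],[0,0,0],[0,0,0],[0,0,0],[0,0,0],[0,0,0],[0,0,0],[0,0,0],[0,0,0],[0,0,0]],"grip":[1,1,1,1,1,1,1,1,1,1]}' >/dev/null && python3 chk.py && python3 -m crank '{"delta_pos":[[-0.02,0,0],[-0.04,0,0],[-0.06,0,0],[-0.08,0,0],[-0.1,0,0],[-0.12,0,0],[-0.14,0,0],[-0.15,0,0],[-0.15,0,0],[-0.15,0,0]],"rot":[[0,0,0],[0,0,0],[0,0,0],[0,0,0],[0,0,0],[0,0,0],[0,0,0],[0,0,0],[0,0,0],[0,0,0]],"grip":[1,1,1,1,1,1,1,1,1,1]}' >/dev/null && python3 chk.py
```

```text
push 3.1 N  local y -37.44 mm t 18.4False
```

```bash
sed -i 's/sys.exit(f>=4.5)/sys.exit(int(f>=4.5))/' chk.py
python3 -m crank '{"delta_pos":[[-0.02,0,0],[-0.04,0,0],[-0.06,0,0],[-0.08,0,0],[-0.1,0,0],[-0.12,0,0],[-0.14,0,0],[-0.15,0,0],[-0.15,0,0],[-0.15,0,0]],"rot":[[0,0,0],[0,0,0],[0,0,0],[0,0,0],[0,0,0],[0,0,0],[0,0,0],[0,0,0],[0,0,0],[0,0,0]],"grip":[1,1,1,1,1,1,1,1,1,1]}' >/dev/null && python3 chk.py && python3 -m crank '{"delta_pos":[[-0.02,0,0],[-0.04,0,0],[-0.06,0,0],[-0.08,0,0],[-0.1,0,0],[-0.12,0,0],[-0.14,0,0],[-0.15,0,0],[-0.15,0,0],[-0.15,0,0]],"rot":[[0,0,0],[0,0,0],[0,0,0],[0,0,0],[0,0,0],[0,0,0],[0,0,0],[0,0,0],[0,0,0],[0,0,0]],"grip":[1,1,1,1,1,1,1,1,1,1]}' >/dev/null && python3 chk.py && python3 -m crank '{"delta_pos":[[-0.02,0,0],[-0.04,0,0],[-0.06,0,0],[-0.08,0,0],[-0.1,0,0],[-0.12,0,0],[-0.14,0,0],[-0.15,0,0],[-0.15,0,0],[-0.15,0,0]],"rot":[[0,0,0],[0,0,0],[0,0,0],[0,0,0],[0,0,0],[0,0,0],[0,0,0],[0,0,0],[0,0,0],[0,0,0]],"grip":[1,1,1,1,1,1,1,1,1,1]}' >/dev/null && python3 chk.py && python3 -m crank '{"delta_pos":[[-0.02,0,0],[-0.04,0,0],[-0.06,0,0],[-0.08,0,0],[-0.1,0,0],[-0.12,0,0],[-0.14,0,0],[-0.15,0,0],[-0.15,0,0],[-0.15,0,0]],"rot":[[0,0,0],[0,0,0],[0,0,0],[0,0,0],[0,0,0],[0,0,0],[0,0,0],[0,0,0],[0,0,0],[0,0,0]],"grip":[1,1,1,1,1,1,1,1,1,1]}' >/dev/null && python3 chk.py
```

```text
push 1.3 N  local y -38.99 mm t 19.4
push 2.7 N  local y -40.43 mm t 20.4
push 2.3 N  local y -41.95 mm t 21.4
push 2.3 N  local y -43.45 mm t 22.4
```

```bash

python3 -m crank '{"delta_pos":[[-0.02,0,0],[-0.04,0,0],[-0.06,0,0],[-0.08,0,0],[-0.1,0,0],[-0.12,0,0],[-0.14,0,0],[-0.15,0,0],[-0.15,0,0],[-0.15,0,0]],"rot":[[0,0,0],[0,0,0],[0,0,0],[0,0,0],[0,0,0],[0,0,0],[0,0,0],[0,0,0],[0,0,0],[0,0,0]],"grip":[1,1,1,1,1,1,1,1,1,1]}' >/dev/null && python3 chk.py && python3 -m crank '{"delta_pos":[[-0.02,0,0],[-0.04,0,0],[-0.06,0,0],[-0.08,0,0],[-0.1,0,0],[-0.12,0,0],[-0.14,0,0],[-0.15,0,0],[-0.15,0,0],[-0.15,0,0]],"rot":[[0,0,0],[0,0,0],[0,0,0],[0,0,0],[0,0,0],[0,0,0],[0,0,0],[0,0,0],[0,0,0],[0,0,0]],"grip":[1,1,1,1,1,1,1,1,1,1]}' >/dev/null && python3 chk.py && python3 -m crank '{"delta_pos":[[-0.02,0,0],[-0.04,0,0],[-0.06,0,0],[-0.08,0,0],[-0.1,0,0],[-0.12,0,0],[-0.14,0,0],[-0.15,0,0],[-0.15,0,0],[-0.15,0,0]],"rot":[[0,0,0],[0,0,0],[0,0,0],[0,0,0],[0,0,0],[0,0,0],[0,0,0],[0,0,0],[0,0,0],[0,0,0]],"grip":[1,1,1,1,1,1,1,1,1,1]}' >/dev/null && python3 chk.py && python3 -m crank '{"delta_pos":[[-0.02,0,0],[-0.04,0,0],[-0.06,0,0],[-0.08,0,0],[-0.1,0,0],[-0.12,0,0],[-0.14,0,0],[-0.15,0,0],[-0.15,0,0],[-0.15,0,0]],"rot":[[0,0,0],[0,0,0],[0,0,0],[0,0,0],[0,0,0],[0,0,0],[0,0,0],[0,0,0],[0,0,0],[0,0,0]],"grip":[1,1,1,1,1,1,1,1,1,1]}' >/dev/null && python3 chk.py
```

```text
push 2.0 N  local y -44.95 mm t 23.4
push 2.5 N  local y -46.46 mm t 24.4
push 1.5 N  local y -47.98 mm t 25.4
push 2.0 N  local y -49.48 mm t 26.4
```

```bash

python3 -m crank '{"delta_pos":[[-0.02,0,0],[-0.04,0,0],[-0.06,0,0],[-0.08,0,0],[-0.1,0,0],[-0.12,0,0],[-0.14,0,0],[-0.15,0,0],[-0.15,0,0],[-0.15,0,0]],"rot":[[0,0,0],[0,0,0],[0,0,0],[0,0,0],[0,0,0],[0,0,0],[0,0,0],[0,0,0],[0,0,0],[0,0,0]],"grip":[1,1,1,1,1,1,1,1,1,1]}' >/dev/null && python3 chk.py && python3 -m crank '{"delta_pos":[[-0.02,0,0],[-0.04,0,0],[-0.06,0,0],[-0.08,0,0],[-0.1,0,0],[-0.12,0,0],[-0.14,0,0],[-0.15,0,0],[-0.15,0,0],[-0.15,0,0]],"rot":[[0,0,0],[0,0,0],[0,0,0],[0,0,0],[0,0,0],[0,0,0],[0,0,0],[0,0,0],[0,0,0],[0,0,0]],"grip":[1,1,1,1,1,1,1,1,1,1]}' >/dev/null && python3 chk.py && python3 -m crank '{"delta_pos":[[-0.02,0,0],[-0.04,0,0],[-0.06,0,0],[-0.08,0,0],[-0.1,0,0],[-0.12,0,0],[-0.14,0,0],[-0.15,0,0],[-0.15,0,0],[-0.15,0,0]],"rot":[[0,0,0],[0,0,0],[0,0,0],[0,0,0],[0,0,0],[0,0,0],[0,0,0],[0,0,0],[0,0,0],[0,0,0]],"grip":[1,1,1,1,1,1,1,1,1,1]}' >/dev/null && python3 chk.py && python3 -m crank '{"delta_pos":[[-0.02,0,0],[-0.04,0,0],[-0.06,0,0],[-0.08,0,0],[-0.1,0,0],[-0.12,0,0],[-0.14,0,0],[-0.15,0,0],[-0.15,0,0],[-0.15,0,0]],"rot":[[0,0,0],[0,0,0],[0,0,0],[0,0,0],[0,0,0],[0,0,0],[0,0,0],[0,0,0],[0,0,0],[0,0,0]],"grip":[1,1,1,1,1,1,1,1,1,1]}' >/dev/null && python3 chk.py
```

```text
push 5.3 N  local y -50.21 mm t 27.4
```

Contact with the felt. Now I'll raise the push in small steps.

```bash

python3 -m crank '{"delta_pos":[[-0.02,0,0],[-0.04,0,0],[-0.06,0,0],[-0.08,0,0],[-0.1,0,0],[-0.1,0,0],[-0.1,0,0],[-0.1,0,0],[-0.1,0,0],[-0.1,0,0]],"rot":[[0,0,0],[0,0,0],[0,0,0],[0,0,0],[0,0,0],[0,0,0],[0,0,0],[0,0,0],[0,0,0],[0,0,0]],"grip":[1,1,1,1,1,1,1,1,1,1]}' >/dev/null; python3 chk.py
```

```text
push 8.8 N  local y -50.24 mm t 28.4
```

```bash

python3 -m crank '{"delta_pos":[[-0.02,0,0],[-0.04,0,0],[-0.06,0,0],[-0.07,0,0],[-0.07,0,0],[-0.07,0,0],[-0.07,0,0],[-0.07,0,0],[-0.07,0,0],[-0.07,0,0]],"rot":[[0,0,0],[0,0,0],[0,0,0],[0,0,0],[0,0,0],[0,0,0],[0,0,0],[0,0,0],[0,0,0],[0,0,0]],"grip":[1,1,1,1,1,1,1,1,1,1]}' >/dev/null; python3 chk.py
```

```text
push 9.7 N  local y -50.23 mm t 29.4
```

```bash

python3 -m crank '{"delta_pos":[[-0.02,0,0],[-0.04,0,0],[-0.05,0,0],[-0.05,0,0],[-0.05,0,0],[-0.05,0,0],[-0.05,0,0],[-0.05,0,0],[-0.05,0,0],[-0.05,0,0]],"rot":[[0,0,0],[0,0,0],[0,0,0],[0,0,0],[0,0,0],[0,0,0],[0,0,0],[0,0,0],[0,0,0],[0,0,0]],"grip":[1,1,1,1,1,1,1,1,1,1]}' >/dev/null; python3 chk.py; python3 -m crank '{"delta_pos":[[0,0,0],[0,0,0],[0,0,0],[0,0,0],[0,0,0],[0,0,0],[0,0,0],[0,0,0],[0,0,0],[0,0,0]],"rot":[[0,0,0],[0,0,0],[0,0,0],[0,0,0],[0,0,0],[0,0,0],[0,0,0],[0,0,0],[0,0,0],[0,0,0]],"grip":[1,1,1,1,1,1,1,1,1,1]}' ; python3 chk.py
```

```text
push 11.4 N  local y -50.25 mm t 30.4
time_s: 31.45
ee_pos: [0.5316, 0.0239, 0.0675]
ee_rot: [-0.001, 0.748, 0.664, 0.001]
wrist_force: [2.5, 11.1, -1.4]
finger_gap: -0.0
gripper_force: 6.0
push 11.3 N  local y -50.30 mm t 31.4
```

The push is steady, but the TCP hardly moved as the force rose. Before trusting the closure, I'll check the felt's position against the earlier wrist picture and look at the door now.

```bash
python3 - <<'E'
from h import *
from fit import p,W
from plant import manip
# wrist info at w3: rebuild from present by rigid mount
s=manip.read_state(); i=optics.camera_info("wrist")
def T(s): 
    q=s["ee_rot"]; return Rn.from_quat([q[1],q[2],q[3],q[0]]).as_matrix(),np.array(s["ee_pos"])
R1,t1=T(s); Rc=i["R"]@R1; tc=i["R"]@t1+i["t"]
R0,t0=T(dict(ee_rot=[0.00093228,0.74861767,0.66300047,0.00104834],ee_pos=[0.52965807,-0.01522144,0.13918843]))
j=dict(i); j["R"]=Rc@R0.T; j["t"]=tc-j["R"]@t0
a=np.array([-np.sin(p[2]),np.cos(p[2])])
for v,z in((345,.052),(362,.064)): X=bp("wrist",130+200*.6,60+v*.6,z,j); print("felt opening mm",1e3*((X[:2]-p[:2])@a+.16))
print("wall top inner?",[1e3*((bp("wrist",250,60+v*.6,.069,j)[:2]-p[:2])@a+.16) for v in(362,370)])
X=W(p,(0,-.16+.010,.056)); print("now edge@.010 wrist px",pr("wrist",X,i))
a0=optics.camera("top"); b=optics.camera("scene")
cv2.imwrite("t5.png",a0)
cv2.imwrite("pics/t5.png",np.hstack([cv2.resize(a0[150:235,185:270],(400,400),interpolation=cv2.INTER_CUBIC),cv2.resize(b[150:250,240:340],(400,400),interpolation=cv2.INTER_CUBIC)]))
E
```

```text
felt opening mm 12.398964681397118
felt opening mm 10.38517120694521
wall top inner? [np.float64(13.31659465021054), np.float64(9.318328349997962)]
now edge@.010 wrist px [250.4443509  391.93839284]
```

View pics/t5.png

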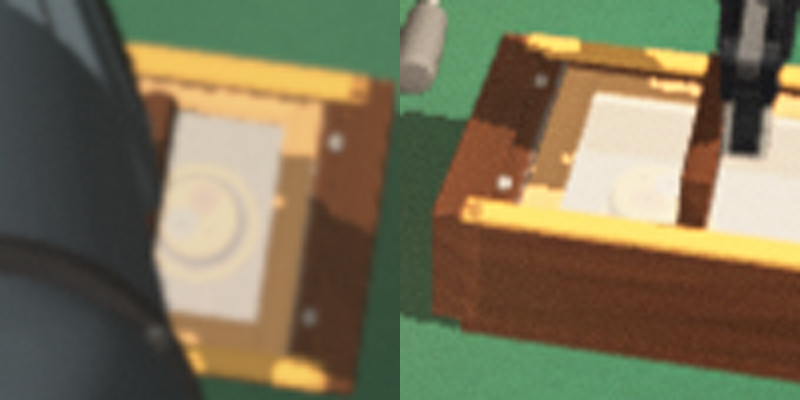

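The door edge meets the grey felt with no gap: left view at (310,150)–(295,350), right view at (545,130). The earlier picture put the felt at an 11.4 mm opening and the door is now at about 10.4, so it is on the stop. I'll hold one more second at a slightly higher push, then back off slowly and lift.

```bash
python3 -m crank '{"delta_pos":[[-0.02,0,0],[-0.02,0,0],[-0.02,0,0],[-0.02,0,0],[-0.02,0,0],[-0.02,0,0],[-0.02,0,0],[-0.02,0,0],[-0.02,0,0],[-0.02,0,0]],"rot":[[0,0,0],[0,0,0],[0,0,0],[0,0,0],[0,0,0],[0,0,0],[0,0,0],[0,0,0],[0,0,0],[0,0,0]],"grip":[1,1,1,1,1,1,1,1,1,1]}' >/dev/null ; python3 chk.py
python3 -m crank '{"delta_pos":[[0.05,0,0],[0.1,0,0],[0.15,0,0],[0.2,0,0],[0.25,0,0],[0.35,0,0],[0.5,0,0],[0.8,0,0],[1.2,0,0],[1.6,0,0]],"rot":[[0,0,0],[0,0,0],[0,0,0],[0,0,0],[0,0,0],[0,0,0],[0,0,0],[0,0,0],[0,0,0],[0,0,0]],"grip":[1,1,1,1,1,1,1,1,1,1]}' >/dev/null ; python3 chk.py
python3 -m crank '{"delta_pos":[[0,0,-0.5],[0,0,-2],[0,0,-4],[0,0,-6],[0,0,-8],[-2,0,-10],[-5,0,-12],[-8,0,-13],[-11,0,-13],[-14,0,-13]],"rot":[[0,0,0],[0,0,0],[0,0,0],[0,0,0],[0,0,0],[0,0,0],[0,0,0],[0,0,0],[0,0,0],[0,0,0]],"grip":[1,1,1,1,1,1,1,1,1,1]}'
python3 - <<'E'
from h import *
from fit import p,W
b=optics.camera("wrist"); a=optics.camera("top"); c=optics.camera("scene")
cv2.imwrite("pics/f.png",np.hstack([cv2.resize(b,(400,300)),cv2.resize(c,(400,300))]))
E
```

```text
push 11.4 N  local y -50.28 mm t 32.5
push 0.5 N  local y -37.19 mm t 33.5
time_s: 34.55
ee_pos: [0.5161, -0.1035, 0.1984]
ee_rot: [0.0, 0.749, 0.663, 0.0]
wrist_force: [0.2, 0.4, 0.7]
finger_gap: 0.0002
gripper_force: 0.0
```

View pics/f.png

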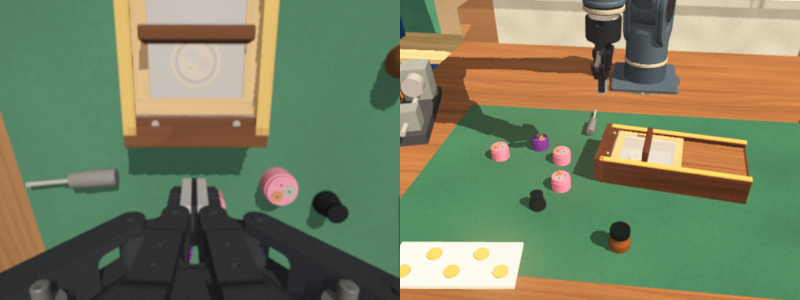

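The door is closed on the stop (edge meets the wall at (195,115) left), the movement sits in the ring under the panel, and the bystanders haven't moved. The arm is clear, so I'm handing in.

```bash
python3 -c "from plant import workorder; print(workorder.hand_in())"
```

```text
the job is handed in; nothing more can be done
None
```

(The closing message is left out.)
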